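# Clamp a freshly glued potted disc in the bonding press

### The job

The amber disc has just been glued and must set under pressure. Slide its carriage under the screw press, fully home against the stop, then wind the red crank grip clockwise (seen from above) until the foot meets the disc and snug it by feel: it should take about 8 N more push on the moving grip than when it ran free, and never much past 15 N more, or the disc cracks. Let go and leave it clamped; do not touch the disc itself and leave the spare discs, bottle and jar where they are.

Things in the scene. Friction and masses are not known exactly. Their poses are not given: they have to be found in the camera images.
- press: Small blue bench screw press, bolted down: base 150 x 330 mm, 12 mm thick; column and overhead arm up to 136 mm. Origin: on the table under the vertical screw axis; z up, +y is the way the carriage slides home. Base runs from y -210 to +120 mm; guide rails (tops 34 mm high, x beyond +-43 mm) hold the carriage down; column at y 71 to 115 mm.
- press_axis (a point): Point on the press's screw axis, 40 mm above the table: where the middle of the disc's top face lies when the carriage is home. The screw's round brass-faced foot (36 mm) comes straight down here. Its setting on the screw differs each time: it starts 2 to 15 mm above this point, so where it will meet the disc must be felt.
- crank (a joint): Angle of the crank, rad; grows clockwise seen from above. The screw, foot, crank and grip sink 2.546 mm per rad (16 mm a turn). Starts at 0 to 2.7; the foot meets the disc 0.8 to 6 rad further on. First only the screw's weight (5 to 10 N) rests on the disc; then 0.1 rad adds 10 to 20 N of clamp force. The screw stays put when let go, and must be left holding.
- crank_grip (a point): Point on the axis of the red upright grip, 18 mm dia, 46 mm tall, that spins freely on the crank's end, 45 mm from the screw axis: 26 mm above the crank arm, 20 mm below the grip's top, 188 to 206 mm above the table. Push on the moving grip: 3 to 4 N running free, plus 1.2 to 2 N per 10 N of clamp force, when wound at 10 to 30 mm/s; less at a creep or standstill. Aim for 50 N (20 to 100).
- carriage: Aluminium carriage loose in the press's guides, 0.6 to 0.9 kg (3 to 8 N to slide): slab 100 x 90 x 14 mm with a white nest ring (74 mm outside, 6 mm high) that holds the disc. Origin: middle of its underside, 12 mm above the table, right under the disc's middle; +y (as the press's) is the way home. Starts 50 to 90 mm short of home; meets its stop with the origin on the screw axis.
- carriage_post (a point): Point on the axis of the black upright post (18 mm dia) on the carriage's tongue, 145 mm behind its origin along -y and 47 mm above its underside: 59 mm above the table, 20 mm below the post's top, 37 mm above the tongue. Take it with the fingers to either side across the travel (along the press's x), so that the gripper clears the crank, or push it from behind.
- disc: Work piece: black ring filled with amber resin, 60 mm dia, 14 mm thick, 70 g, loose in the carriage's nest with 1.5 mm play. Origin: middle of its underside, 26 mm above the table. Not to be touched by the robot; cracks above 130 N of clamp force.
- spare_a: Bystander: spare amber disc, 60 mm dia, 14 mm thick, on a white foam sheet 12 mm thick. Origin: middle of its underside.
- spare_b: Bystander: spare pale pink disc, 60 mm dia, 14 mm thick, on the same foam sheet. Origin: middle of its underside.
- resin_bottle: Bystander: amber bottle with black cap, 52 mm dia, 130 mm tall. Origin: middle of its underside.
- hardener_jar: Bystander: white jar with orange lid, 60 mm dia, 70 mm tall. Origin: middle of its underside.
Not all that is in view belongs to the job. Of the things that look like the carriage, the larger one is meant.

How it is judged:
By the outcome, as a careful person would: the job done as asked, in the order asked, and still so for the second after the job is handed in, with the robot touching nothing.
It also fails if it takes over 67 s, if anything falls off the work surface, if the arm or the gripper's body presses on something with over 40 N, if the wrist force passes 120 N, or if a joint passes its speed limit or range.

### The arm

A 6-joint arm with a two-finger parallel gripper is mounted at the origin on the work surface. World frame = base frame: x ahead of the robot, y to its left, z up, the work surface at z = 0. Lengths are in m, angles in rad, forces in N, time in s.
With the tool pointing down it reaches from about 0.325 to 0.85 m from the base axis. Payload 15.5 kg.
Tool frame: the origin (TCP) lies on the centre line of the jaws, within the pads' length; the fingertips stand 14 mm ahead of it and the grasp point (between the pads) lies 5 mm behind it (r.tip_reach is the distance from the TCP to the fingertips, in m); z points along the fingers, y is the direction in which the jaws open and shut (so a half turn about z gives the same grasp; the last joint's range is limited). The gripper opens to 91 mm and grips with 3 to 60 N. Pads are 32 mm wide; open, the fingers measure 118 mm over their backs; the gripper's body (76 mm by 178 mm) begins 60 mm behind the grasp point.
Start: joints at [-1.212, 0.494, 1.345, -0, 1.302, -0.096], TCP at [0.274, -0.562, 0.228] pointing down, gripper open.
Joint ranges: [-2.91, 2.91], [-0.82, 2.16], [0.22, 2.67], [-1.22, 4.37], [0.12, 2.79], [-3.08, 3.08]. Speed limits (rad/s): [1.89, 1.89, 2.57, 3.01, 3.01, 3.01].

### API

Orientations are given as a rotation vector (axis times angle).
In Python, from workcell import read_state, get_image, job, r gives the robot as it stands.
- The arm moves only by the tool send_rows, never from a script. Its argument "targets" is a list of rows, each an object of numbers: "dx", "dy", "dz": the shift along the tool's x, y, z in units of 30 mm (1.0 is 30 mm); "yaw": the turn about the tool's z in rad; "gripper": the finger opening in mm, from 0 to 91.2. A call has 1 to 20 rows; each row shifts and turns the pose as measured when the row begins, along the tool's axes as they then stand; what a row does not reach is not made up. A row lasts 1/12 s, in which the tool goes at most 41.7 mm and 7.16 degrees, less where a joint would pass 70% of its speed; a pose out of reach is approached as far as the arm can. A call is refused whole if a number of a shift passes 1 or a number of a turn 0.125, either way. A call with a gripper value outside its range is refused whole. The fingers move at their own pace and stop on an object; the grip force is fixed at half the most. Time passes only in rows, so rows that do not move let the fingers close. It gives the time, the measured TCP pose, the force and the opening at its end, in the units of the state.
- read_state(): the state, without advancing time (a new reading comes with each control period).
- get_image(name): name is "scene" or "side" or "wrist"; returns a dict with "pixels" (400x640x3 uint8, red, green, blue), "range_z" (400x640 float32, m along the optical axis (not along the pixel's ray), 0 where there is no reading), "mtx" (3x3 intrinsics, pixels), "R" (3x3) and "t" (3): a world point X has camera coordinates R X + t; the wrist camera has in their place "mount" (4x4, takes a point from camera to tool coordinates, whose origin is the TCP and whose axes are the flange's). Camera axes: x right, y down, z forward; pixel columns grow to the right and rows downward; lengths in m; the calibration is good to about 2 mm. A picture is of the moment at which its call begins: read the wrist's pose just before it.
- job.sign_off(): hands the job in, once; it reports no verdict.
The state is a dict: "clock": time; "joints": joint angles; "joint_vel": joint speeds; "effort": joint torques, N m; "eef_pos": TCP position; "orientation": TCP orientation; "contact_force": force on the tool from outside, world axes, zero at the start; "ft_torque": the same for the moment, N m; "width": opening from 0.0 (shut) to 1.0 (fully open).
Only numpy, scipy, OpenCV 4.12 (cv2) and the standard library are available. Lean on these libraries where they do the work, as an engineer would, in place of code of your own. Each camera call takes 0.05 s, during which the arm holds its last target.

## Working session

There is one attempt and no reset: what is moved stays moved. The work goes in short steps, Python scripts to look and compute and a tool call to move; the robot and the scene stay as the last step left them, time stands still between calls to the robot, and variables do not carry over. Pictures are saved under pics/ and viewed, and the job is handed in when it is done.

Besides the shell and the picture viewer there is one more tool, called after "Request:" as a command line: name --argument value ..., lists and objects as JSON in quotes. send_rows: Moves the arm, as the interface text tells. Its arguments: {"type":"object","properties":{"targets":{"type":"array"}},"required":["targets"]}

```bash
ls; mkdir -p pics; python3 - <<'E'
from workcell import read_state,get_image,job,r
import cv2,numpy as np
s=read_state();print({k:np.round(v,3) for k,v in s.items()}); print(r.tip_reach)
for n in("scene","side","wrist"):
    im=get_image(n);cv2.imwrite(f"pics/{n}0.png",im["pixels"][...,::-1]);np.savez(f"{n}0.npz",**im)
    print(n,{k:np.round(im[k],3).tolist() for k in im if k not in("pixels","range_z")})
E
```

```text
pics
{'clock': np.float64(0.0), 'joints': array([-1.212,  0.494,  1.346, -0.   ,  1.303, -0.096]), 'joint_vel': array([ 0.002, -0.   ,  0.   ,  0.002, -0.001,  0.   ]), 'effort': array([ 2.0000e-03, -8.7881e+01, -3.8186e+01,  7.1000e-02,  5.3000e-02,
       -0.0000e+00]), 'eef_pos': array([ 0.274, -0.561,  0.227]), 'orientation': array([-3.06 , -0.707,  0.   ]), 'contact_force': array([ 0.485, -0.726, -0.448]), 'ft_torque': array([ 0.03 , -0.072,  0.014]), 'width': np.float64(0.997)}
0.014
scene {'mtx': [[491.109, 0.0, 314.373], [0.0, 491.109, 201.68], [0.0, 0.0, 1.0]], 'R': [[-0.62, 0.785, -0.02], [0.599, 0.456, -0.658], [-0.507, -0.42, -0.753]], 't': [0.369, -0.229, 1.661]}
side {'mtx': [[453.587, 0.0, 311.532], [0.0, 453.587, 200.508], [0.0, 0.0, 1.0]], 'R': [[-0.969, -0.247, -0.005], [-0.131, 0.528, -0.839], [0.21, -0.812, -0.544]], 't': [0.537, 0.191, 1.324]}
wrist {'mtx': [[283.999, 0.0, 318.605], [0.0, 283.999, 200.076], [0.0, 0.0, 1.0]], 'mount': [[0.0, -0.962, -0.274, 0.078], [1.0, 0.001, -0.0, 0.0], [0.0, -0.274, 0.962, -0.157], [0.0, 0.0, 0.0, 1.0]]}
```

View pics/scene0.png

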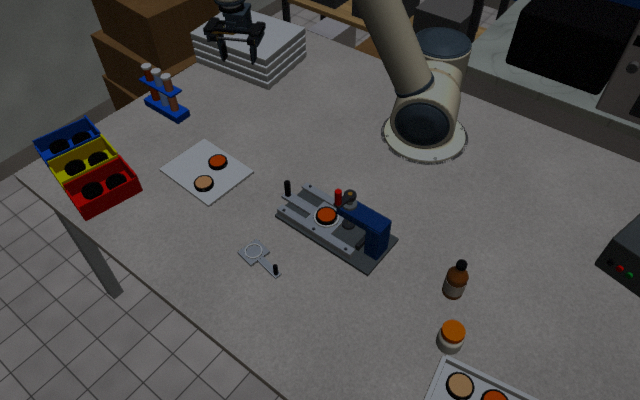

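View pics/side0.png

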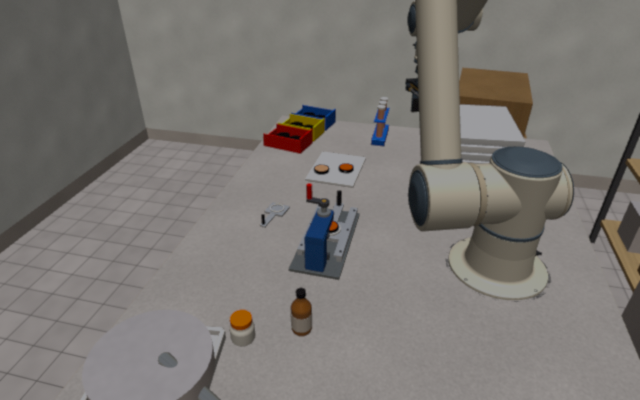

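View pics/wrist0.png

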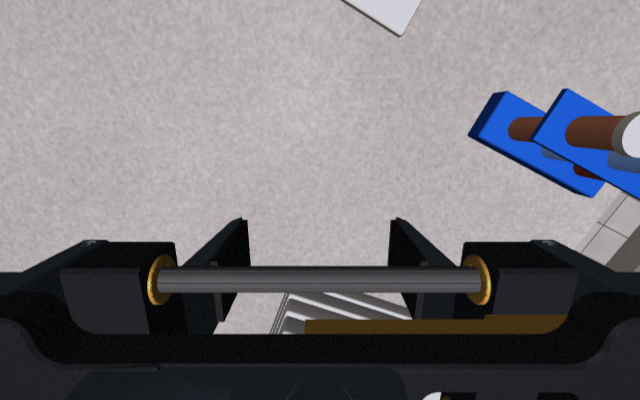

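Scene view: the press is at (340,225). Its red grip is at (338,197), the carriage with the amber disc at (326,215), and its black post at (287,187). The lookalike is a small carriage at (254,252) with its post at (275,269). In the side view the red grip is at (309,191) and the black post at (339,198). I'll look at close crops next.

```bash
python3 - <<'E'
import cv2,numpy as np
a=np.load("scene0.npz")["pixels"][...,::-1][165:290,230:410]
b=np.load("side0.npz")["pixels"][...,::-1][170:290,240:380]
a=cv2.resize(a,None,fx=4,fy=4,interpolation=cv2.INTER_CUBIC);b=cv2.resize(b,None,fx=5,fy=5,interpolation=cv2.INTER_CUBIC)
cv2.imwrite("pics/c1.png",a);cv2.imwrite("pics/c2.png",b)
E
```

```text
(no output)
```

View pics/c1.png

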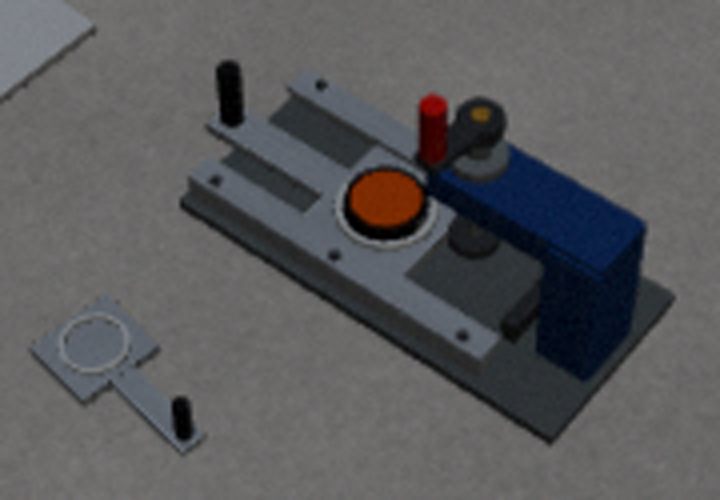

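View pics/c2.png

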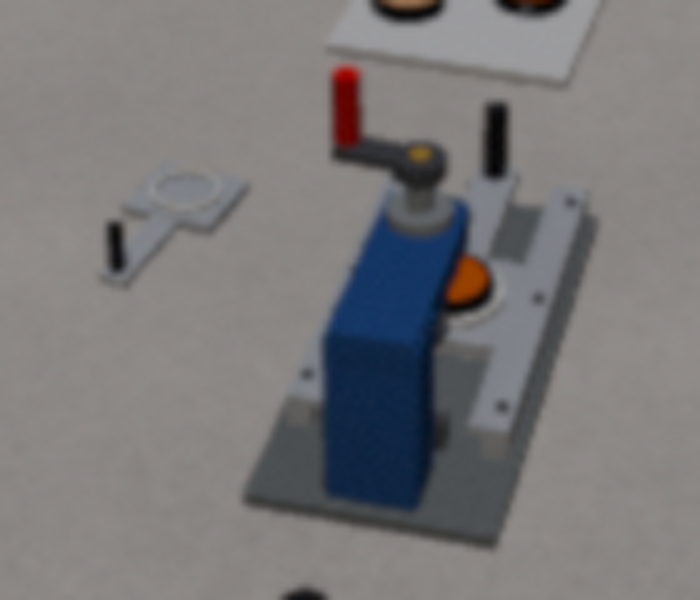

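The larger carriage, held in the press with the amber disc, is the right one. Crop pixels: its post is at (229,66)–(232,122), the grip at (433,100)–(433,162) and the hub's gold centre at (481,115). The same things show in the side crop, so I'll triangulate from both views.

```bash
cat > h.py <<'E'
import numpy as np,cv2
def P(d): return d["mtx"]@np.c_[d["R"],d["t"]]
def tri(d1,p1,d2,p2):
    X=cv2.triangulatePoints(P(d1),P(d2),np.float64(p1).reshape(2,1),np.float64(p2).reshape(2,1))[:,0];X=X[:3]/X[3]
    e=[np.linalg.norm(P(d)[:, :3]@X/(P(d)@np.r_[X,1])[2]*0+ (lambda q:q[:2]/q[2])(P(d)@np.r_[X,1])[[0,1]].tolist().__len__()*0) for d in ()]
    def r(d,p): q=P(d)@np.r_[X,1]; return np.linalg.norm(q[:2]/q[2]-p)
    return X,r(d1,p1),r(d2,p2)
def ray(d,p,z):
    v=d["R"].T@np.linalg.solve(d["mtx"],np.r_[p,1.]);c=-d["R"].T@d["t"];return c+v*(z-c[2])/v[2]
E
sed -i '/e=\[/d' h.py
python3 - <<'E'
from h import *
s=dict(np.load("scene0.npz"));d=dict(np.load("side0.npz"))
A=lambda x,y:(x/4+230-.375,y/4+165-.375)
B=lambda x,y:(x/5+240-.4,y/5+170-.4)
for n,a,b in [("post top",(229,66),(496,106)),("post bot",(232,122),(495,174)),("grip top",(433,100),(346,74)),("grip bot",(433,162),(347,145)),("hub",(481,115),(420,155)),("disc",(387,199),None)]:
    if b: X,e,f=tri(s,A(*a),d,B(*b));print(n,X.round(4),round(e,2),round(f,2))
print("disc",ray(s,A(387,199),.04).round(4))
for n,p in [("base L",(182,204)),("base front",(550,440)),("base R",(673,296))]: print(n,ray(s,A(*p),.010).round(4))
for n,p in [("base frontL",(245,500)),("base frontR",(494,545)),("backR",(598,222))]: print(n,ray(d,B(*p),.010).round(4))
# rail screws
print([ray(s,A(*p),.034).round(4).tolist() for p in[(321,85),(215,180),(334,256),(462,336)]])
print([ray(d,B(*p),.034).round(4).tolist() for p in[(571,202),(538,298),(502,407),(306,374)]])
for im,n,(sl) in[(s,'s',np.s_[165:290,230:410]),(d,'d',np.s_[170:290,240:380])]:
    pix=im["pixels"].astype(int);R,G,Bc=pix[...,0],pix[...,1],pix[...,2]
    m=(R>110)&(G<45)&(Bc<45);mm=np.zeros_like(m);mm[sl]=m[sl];v,u=np.nonzero(mm);print(n,u.mean(),v.min(),v.max(),im["range_z"][mm].round(3)[::6])
E
```

```text
post top [ 0.5033 -0.172   0.0804] 0.01 0.01
post bot [ 0.5041 -0.1735  0.0225] 0.62 0.63
grip top [0.5498 0.0424 0.2245] 0.39 0.39
grip bot [0.5515 0.0442 0.1743] 0.86 0.87
hub [0.5061 0.0487 0.1789] 0.24 0.25
disc [ 0.5065 -0.0262  0.04  ]
base L [ 0.5807 -0.1566  0.01  ]
base front [0.5849 0.1678 0.01  ]
base R [0.4359 0.1691 0.01  ]
base frontL [0.5784 0.1717 0.01  ]
base frontR [0.4325 0.1739 0.01  ]
backR [ 0.4275 -0.1544  0.01  ]
[[0.4446, -0.1355, 0.034], [0.5633, -0.1379, 0.034], [0.5656, -0.0273, 0.034], [0.5667, 0.0828, 0.034]]
[[0.4443, -0.1386, 0.034], [0.446, -0.0278, 0.034], [0.4468, 0.0829, 0.034], [0.5668, 0.0809, 0.034]]
s 327.56666666666666 189 220 [1.198 1.194 1.194 1.191 1.396 1.393 1.4   1.4   1.395 1.395 1.392 1.393
 1.387 1.388 1.389 1.389 1.385 1.378 1.381 1.382 1.387 1.381 1.38  1.381
 1.372 1.374 1.377 1.374 1.377 1.372]
d 308.8 184 186 [1.282 1.276]
```

Two views agree on the following:
- **Post:** x,y is (0.504, -0.172) and its top is at z 0.080, against 0.079 in the text.
- **Grip:** x,y is (0.5505, 0.043) and its top is at 0.2245, so the grip point is at about 0.2045, which is inside the given range.
- **Screw axis:** about (0.506, 0.050).
- **Travel:** the carriage is about 76 mm short of home. The press's +y is about the world's +y, with 0.7° of tilt.

First I'll turn the tool so the jaws open along the press's x.

Request:
send_rows --targets '[{"yaw": -0.124},{"yaw": -0.124},{"yaw": -0.124},{"yaw": -0.124},{"yaw": -0.124},{"yaw": -0.124},{"yaw": -0.124},{"yaw": -0.124},{"yaw": -0.124}]'

```text
invalid input
```

```bash
cat >> h.py <<'E'
def st():
    from workcell import read_state
    s=read_state();R=cv2.Rodrigues(s["orientation"])[0]
    print("t",round(float(s["clock"]),2),"p",s["eef_pos"].round(4),"F",s["contact_force"].round(2),"w",round(float(s["width"])*91.2,1),"head",round(float(np.degrees(np.arctan2(R[1,0],R[0,0]))),2),"j",s["joints"].round(2));return s,R
def to(x,y,z):
    s,R=st();print("tool shift units",(R.T@(np.array([x,y,z])-s["eef_pos"])/.03).round(2))
E
python3 -c "
from h import *
to(.504,-.215,.13)"
```

```text
t 0.15 p [ 0.2739 -0.5615  0.2275] F [0.12 0.03 0.98] w 91.0 head 26.0 j [-1.21  0.49  1.35  0.    1.3  -0.1 ]
tool shift units [11.96 -7.02  3.26]
```

Request:
send_rows --targets '[{"dx": 0,"dy": 0,"dz": 0,"yaw": -0.12,"gripper": 91},{"dx": 0,"dy": 0,"dz": 0,"yaw": -0.12,"gripper": 91},{"dx": 0,"dy": 0,"dz": 0,"yaw": -0.12,"gripper": 91},{"dx": 0,"dy": 0,"dz": 0,"yaw": -0.12,"gripper": 91},{"dx": 0,"dy": 0,"dz": 0,"yaw": -0.12,"gripper": 91},{"dx": 0,"dy": 0,"dz": 0,"yaw": -0.12,"gripper": 91},{"dx": 0,"dy": 0,"dz": 0,"yaw": -0.12,"gripper": 91},{"dx": 0,"dy": 0,"dz": 0,"yaw": -0.12,"gripper": 91},{"dx": 0,"dy": 0,"dz": 0,"yaw": -0.12,"gripper": 91}]'

```text
clock: 0.9
eef_pos: [0.2734, -0.5601, 0.225]
orientation: [-2.216, -2.219, -0.004]
contact_force: [0.2, -0.3, -0.5]
width: 0.998
```

```bash
python3 -c "
from h import *
to(.504,-.215,.13)"
```

```text
t 0.9 p [ 0.2734 -0.5601  0.225 ] F [ 0.23 -0.3  -0.47] w 91.0 head 90.07 j [-1.21  0.5   1.35  0.    1.3  -1.21]
tool shift units [11.47  7.71  3.22]
```

Request:
send_rows --targets '[{"dx": 0.9,"dy": 0.55,"dz": 0.2,"yaw": 0,"gripper": 91},{"dx": 0.9,"dy": 0.55,"dz": 0.2,"yaw": 0,"gripper": 91},{"dx": 0.9,"dy": 0.55,"dz": 0.2,"yaw": 0,"gripper": 91},{"dx": 0.9,"dy": 0.55,"dz": 0.2,"yaw": 0,"gripper": 91},{"dx": 0.9,"dy": 0.55,"dz": 0.2,"yaw": 0,"gripper": 91},{"dx": 0.9,"dy": 0.55,"dz": 0.2,"yaw": 0,"gripper": 91},{"dx": 0.9,"dy": 0.55,"dz": 0.2,"yaw": 0,"gripper": 91},{"dx": 0.9,"dy": 0.55,"dz": 0.2,"yaw": 0,"gripper": 91},{"dx": 0.9,"dy": 0.55,"dz": 0.2,"yaw": 0,"gripper": 91},{"dx": 0.9,"dy": 0.55,"dz": 0.2,"yaw": 0,"gripper": 91},{"dx": 0.9,"dy": 0.55,"dz": 0.2,"yaw": 0,"gripper": 91},{"dx": 0.9,"dy": 0.55,"dz": 0.2,"yaw": 0,"gripper": 91}]'

```text
clock: 1.9
eef_pos: [0.4712, -0.2245, 0.1499]
orientation: [-2.212, -2.225, -0.001]
contact_force: [-0.7, -1.1, -0.2]
width: 1.0
```

```bash
python3 -c "
from h import *
to(.504,-.172,.13)
from workcell import get_image
im=get_image('wrist');cv2.imwrite('pics/w1.png',im['pixels'][...,::-1]);np.savez('w1.npz',**im)"
```

```text
t 1.9 p [ 0.4712 -0.2245  0.1499] F [-0.68 -1.14 -0.18] w 91.2 head 90.34 j [-0.56  0.45  1.69  0.    1.01 -0.57]
tool shift units [1.74 1.11 0.67]
```

View pics/w1.png

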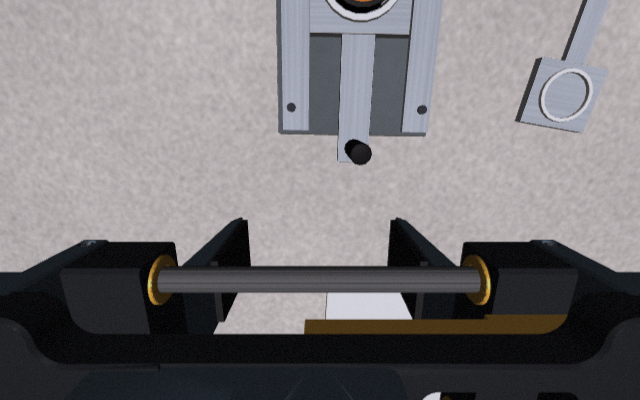

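The wrist view shows the post top at (360,153), at the end of the large carriage's tongue. I'll check it against the triangulated point.

```bash
cat >> h.py <<'E'
def wray(im,s,p,z):
    R=cv2.Rodrigues(s["orientation"])[0];M=im["mount"]
    v=R@M[:3,:3]@np.linalg.solve(im["mtx"],np.r_[p,1.]);c=R@M[:3,3]+s["eef_pos"];return c+v*(z-c[2])/v[2]
E
python3 -c "
from h import *
s,R=st();im=dict(np.load('w1.npz'))
print(wray(im,s,(361,153.5),.079),[wray(im,s,p,.034) for p in((291,107),(422,110))])"
```

```text
t 1.95 p [ 0.4728 -0.22    0.1489] F [-0.47  6.02 -2.12] w 90.8 head 90.42 j [-0.55  0.45  1.69  0.    1.01 -0.56]
[ 0.50690429 -0.16767134  0.079     ] [array([ 0.44772433, -0.13101207,  0.034     ]), array([ 0.56718406, -0.13270372,  0.034     ])]
```

The wrist view agrees within a few mm, allowing for the arm still settling. The rail screws confirm the press heading of about 89.2°. I'll move over the post and go down.

Request:
send_rows --targets '[{"dx": 0.5,"dy": 0.35,"dz": 0.2,"yaw": 0.02,"gripper": 91},{"dx": 0.5,"dy": 0.35,"dz": 0.2,"yaw": 0,"gripper": 91},{"dx": 0.5,"dy": 0.3,"dz": 0.2,"yaw": 0,"gripper": 91},{"dx": 0,"dy": 0,"dz": 0,"yaw": 0,"gripper": 91},{"dx": 0,"dy": 0,"dz": 0,"yaw": 0,"gripper": 91}]'

```text
clock: 2.37
eef_pos: [0.505, -0.1693, 0.1292]
orientation: [-2.225, -2.207, -0.002]
contact_force: [0.1, -1.0, 1.0]
width: 0.999
```

```bash
python3 -c "
from h import *
to(.5045,-.172,.06)"
```

```text
t 2.37 p [ 0.505  -0.1693  0.1292] F [ 0.05 -0.99  1.  ] w 91.1 head 89.53 j [-0.44  0.49  1.68  0.    0.98 -0.43]
tool shift units [-0.1  -0.01  2.31]
```

Request:
send_rows --targets '[{"dx": -0.1,"dy": 0,"dz": 0.6,"yaw": 0,"gripper": 91},{"dx": 0,"dy": 0,"dz": 0.6,"yaw": 0,"gripper": 91},{"dx": 0,"dy": 0,"dz": 0.6,"yaw": 0,"gripper": 60},{"dx": 0,"dy": 0,"dz": 0.5,"yaw": 0,"gripper": 30},{"dx": 0,"dy": 0,"dz": 0,"yaw": 0,"gripper": 30},{"dx": 0,"dy": 0,"dz": 0,"yaw": 0,"gripper": 30},{"dx": 0,"dy": 0,"dz": 0,"yaw": 0,"gripper": 30}]'

```text
clock: 2.95
eef_pos: [0.5043, -0.1759, 0.0599]
orientation: [-2.229, -2.207, -0.002]
contact_force: [-0.7, -0.3, 0.4]
width: 0.663
```

```bash
python3 -c "
from h import *
s,R=st()
from workcell import get_image
im=get_image('wrist');cv2.imwrite('pics/w2.png',im['pixels'][...,::-1])"
```

```text
t 2.95 p [ 0.5043 -0.1759  0.0599] F [-0.71 -0.28  0.43] w 60.5 head 89.44 j [-0.45  0.6   1.74  0.    0.81 -0.44]
```

View pics/w2.png

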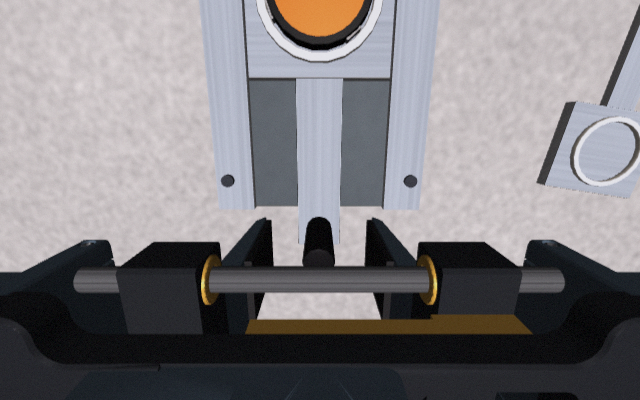

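The post at (318,240) stands centred between the jaws, so I'll close.

Request:
send_rows --targets '[{"dx": 0.1,"dy": 0,"dz": 0,"yaw": 0,"gripper": 10},{"dx": 0,"dy": 0,"dz": 0,"yaw": 0,"gripper": 10},{"dx": 0,"dy": 0,"dz": 0,"yaw": 0,"gripper": 10},{"dx": 0,"dy": 0,"dz": 0,"yaw": 0,"gripper": 10},{"dx": 0,"dy": 0,"dz": 0,"yaw": 0,"gripper": 10},{"dx": 0,"dy": 0,"dz": 0,"yaw": 0,"gripper": 10},{"dx": 0,"dy": 0,"dz": 0,"yaw": 0,"gripper": 10},{"dx": 0,"dy": 0,"dz": 0,"yaw": 0,"gripper": 10}]'

```text
clock: 3.67
eef_pos: [0.506, -0.1736, 0.0635]
orientation: [2.232, 2.211, 0.005]
contact_force: [0.7, -0.6, -1.5]
width: 0.189
```

```bash
python3 -c "
from h import *
s,R=st()"
```

```text
t 3.67 p [ 0.506  -0.1736  0.0635] F [ 0.69 -0.61 -1.46] w 17.2 head 89.45 j [-0.44  0.59  1.74  0.    0.81 -0.44]
```

The opening of 17 mm shows it holds the 18 mm post. I'll slide the carriage toward home.

Request:
send_rows --targets '[{"dx": 0.12,"dy": 0,"dz": 0,"yaw": 0,"gripper": 10},{"dx": 0.2,"dy": 0,"dz": 0,"yaw": 0,"gripper": 10},{"dx": 0.25,"dy": 0,"dz": 0,"yaw": 0,"gripper": 10},{"dx": 0.25,"dy": 0,"dz": 0,"yaw": 0,"gripper": 10},{"dx": 0.25,"dy": 0,"dz": 0,"yaw": 0,"gripper": 10},{"dx": 0.25,"dy": 0,"dz": 0,"yaw": 0,"gripper": 10},{"dx": 0.25,"dy": 0,"dz": 0,"yaw": 0,"gripper": 10},{"dx": 0.2,"dy": 0,"dz": 0,"yaw": 0,"gripper": 10},{"dx": 0.15,"dy": 0,"dz": 0,"yaw": 0,"gripper": 10},{"dx": 0.1,"dy": 0,"dz": 0,"yaw": 0,"gripper": 10}]'

```text
clock: 4.5
eef_pos: [0.5069, -0.1078, 0.0636]
orientation: [2.23, 2.21, 0.004]
contact_force: [0.3, -3.6, -1.5]
width: 0.186
```

```bash
python3 -c "
from h import *
s,R=st()"
```

```text
t 4.5 p [ 0.5069 -0.1078  0.0636] F [ 0.32 -3.62 -1.49] w 16.9 head 89.49 j [-0.33  0.58  1.78  0.    0.78 -0.32]
```

Request:
send_rows --targets '[{"dx": 0.1,"dy": 0,"dz": 0,"yaw": 0,"gripper": 10},{"dx": 0.1,"dy": 0,"dz": 0,"yaw": 0,"gripper": 10},{"dx": 0.1,"dy": 0,"dz": 0,"yaw": 0,"gripper": 10}]'

```text
clock: 4.75
eef_pos: [0.5071, -0.0978, 0.0636]
orientation: [2.229, 2.21, 0.004]
contact_force: [0.4, -3.3, -0.7]
width: 0.192
```

Request:
send_rows --targets '[{"dx": 0.1,"dy": 0,"dz": 0,"yaw": 0,"gripper": 10},{"dx": 0.1,"dy": 0,"dz": 0,"yaw": 0,"gripper": 10}]'

```text
clock: 4.92
eef_pos: [0.5085, -0.096, 0.0646]
orientation: [2.221, 2.208, -0.001]
contact_force: [-7.2, -41.1, 8.2]
width: 0.19
```

It hit the stop at y = -0.096 after 77.6 mm of travel, with 41 N. I'll relax, confirm contact with a gentle push, then let go.

Request:
send_rows --targets '[{"dx": 0,"dy": 0,"dz": 0,"yaw": 0,"gripper": 10},{"dx": 0.03,"dy": 0,"dz": 0,"yaw": 0,"gripper": 10}]'

```text
clock: 5.08
eef_pos: [0.5088, -0.0965, 0.0649]
orientation: [2.22, 2.206, -0.003]
contact_force: [-0.9, -10.2, 0.9]
width: 0.192
```

Request:
send_rows --targets '[{"dx": 0,"dy": 0,"dz": 0,"yaw": 0,"gripper": 10},{"dx": 0,"dy": 0,"dz": 0,"yaw": 0,"gripper": 40},{"dx": 0,"dy": 0,"dz": 0,"yaw": 0,"gripper": 40},{"dx": 0,"dy": 0,"dz": 0,"yaw": 0,"gripper": 40}]'

```text
clock: 5.42
eef_pos: [0.5084, -0.0956, 0.0649]
orientation: [2.222, 2.206, -0.002]
contact_force: [-0.0, -0.2, -0.5]
width: 0.374
```

```bash
python3 -c "
from h import *
s,R=st()"
```

```text
t 5.42 p [ 0.5084 -0.0956  0.0649] F [-0.02 -0.24 -0.48] w 34.1 head 89.58 j [-0.3   0.57  1.78 -0.01  0.78 -0.28]
```

Request:
send_rows --targets '[{"dx": 0,"dy": 0,"dz": -0.3,"yaw": 0,"gripper": 60},{"dx": 0,"dy": 0,"dz": -0.9,"yaw": 0,"gripper": 60},{"dx": 0,"dy": 0,"dz": -0.9,"yaw": 0,"gripper": 60},{"dx": 0,"dy": 0,"dz": -0.9,"yaw": 0,"gripper": 60},{"dx": 0,"dy": 0,"dz": -0.9,"yaw": 0,"gripper": 60},{"dx": 0,"dy": 0,"dz": -0.9,"yaw": 0,"gripper": 60},{"dx": 0,"dy": 0.2,"dz": -0.9,"yaw": 0,"gripper": 60},{"dx": 0,"dy": 0.5,"dz": -0.9,"yaw": 0,"gripper": 60},{"dx": 0,"dy": 0.5,"dz": -0.6,"yaw": 0,"gripper": 60},{"dx": 0,"dy": 0,"dz": 0,"yaw": 0,"gripper": 60},{"dx": 0,"dy": 0,"dz": 0,"yaw": 0,"gripper": 60}]'

```text
clock: 6.33
eef_pos: [0.541, -0.0907, 0.2979]
orientation: [2.224, 2.209, 0.001]
contact_force: [-0.4, -1.7, 0.5]
width: 0.656
```

```bash
python3 - <<'E'
from h import *
from workcell import get_image
s,R=st();np.savez("st3.npz",**s)
for n in("wrist","scene","side"):
    im=get_image(n);np.savez(n+"3.npz",**im)
    p=im["pixels"][...,::-1]
    if n=="scene":p=cv2.resize(p[165:290,270:410],None,fx=5,fy=5,interpolation=cv2.INTER_CUBIC)
    if n=="side":p=cv2.resize(p[170:290,240:380],None,fx=5,fy=5,interpolation=cv2.INTER_CUBIC)
    cv2.imwrite(f"pics/{n}3.png",p)
st()
E
```

```text
t 6.33 p [ 0.541  -0.0907  0.2979] F [-0.44 -1.66  0.52] w 59.8 head 89.63 j [-0.27  0.32  1.44 -0.    1.38 -0.27]
t 6.48 p [ 0.54   -0.0907  0.2963] F [ 0.82  0.26 -0.01] w 59.8 head 89.61 j [-0.27  0.32  1.44 -0.    1.38 -0.27]
```

View pics/wrist3.png

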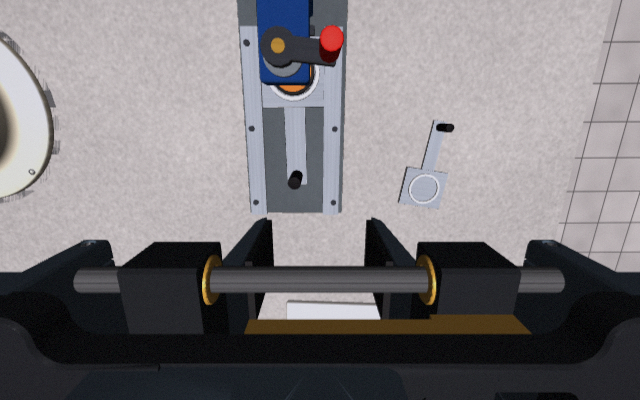

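View pics/scene3.png

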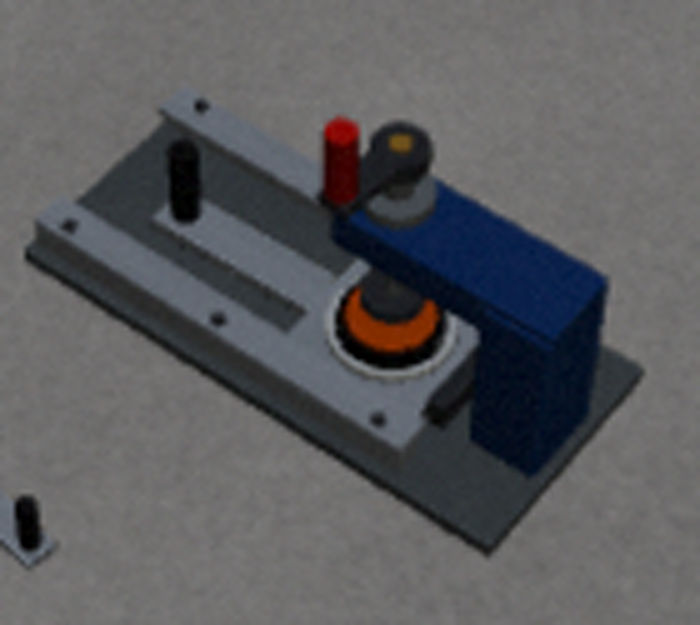

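View pics/side3.png

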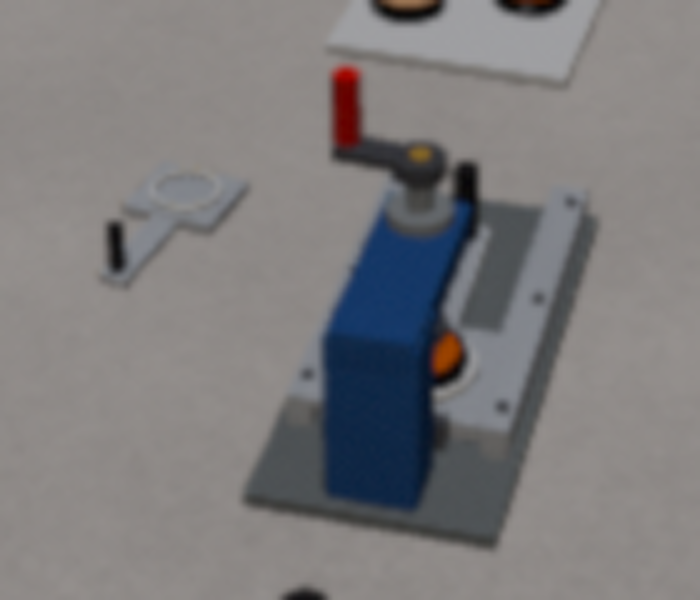

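The carriage is home with its front end against the stop block, and the disc sits under the foot. In the wrist view the red grip top is at (332,34) and the hub at (278,46). I'll measure the grip, the axis and the rough foot gap.

```bash
python3 - <<'E'
from h import *
s=dict(np.load("st3.npz"));w=dict(np.load("wrist3.npz"));sc=dict(np.load("scene3.npz"));sd=dict(np.load("side3.npz"))
pix=w["pixels"].astype(int);m=(pix[...,0]>120)&(pix[...,1]<60)&(pix[...,2]<60);m[120:]=0
v,u=np.nonzero(m);print("red bbox",u.min(),u.max(),v.min(),v.max())
top=m&(pix[...,0]>pix[...,0][m].max()*.85);v,u=np.nonzero(top);print("top",u.mean(),v.mean(),u.min(),u.max(),v.min(),v.max())
# wrist as calibrated camera
R=cv2.Rodrigues(s["orientation"])[0];M=w["mount"];Rc=(R@M[:3,:3]).T;tc=-Rc@(R@M[:3,3]+s["eef_pos"])
wc=dict(mtx=w["mtx"],R=Rc,t=tc)
A=lambda x,y:((x+.5)/5+270-.5,(y+.5)/5+165-.5)
B=lambda x,y:((x+.5)/5+240-.5,(y+.5)/5+170-.5)
g=(u.mean(),v.mean())
print("grip top w/scene",tri(wc,g,sc,A(341,126)));print("w/side",tri(wc,g,sd,B(346,74)))
h=(278,46)
print("hub w/scene",tri(wc,h,sc,A(401,142)),"side",tri(wc,h,sd,B(420,155)))
print(ray(wc,h,.187))
c=-sc["R"].T@sc["t"]
ax=np.array([.506,.050]);d=c[:2]-ax;d/=np.linalg.norm(d)
for z in(.04,.045,.05,.055,.06):
    q=P(sc)@np.r_[ax+.018*d,z,1];q=q[:2]/q[2];print(z,((q+.5-[270,165])*5-.5).round(1))
q=P(sc)@np.r_[ax+.0*d,.04,1];q=q[:2]/q[2];print("disc centre pred",((q+.5-[270,165])*5-.5).round(1))
q=P(sc)@np.r_[ax+.03*d,.04,1];q=q[:2]/q[2];print("disc near edge pred",((q+.5-[270,165])*5-.5).round(1))
E
```

```text
red bbox 320 343 25 51
top 331.8298611111111 37.517361111111114 320 342 26 50
grip top w/scene (array([0.55203129, 0.04328881, 0.22771063]), np.float64(1.2685568804814915), np.float64(0.13187241383716014))
w/side (array([0.55100534, 0.04336725, 0.2239409 ]), np.float64(2.6335040709307354), np.float64(0.26756218193082904))
hub w/scene (array([0.50721367, 0.04871353, 0.1802567 ]), np.float64(1.6834381699419292), np.float64(0.20936336134240824)) side (array([0.50650579, 0.04779979, 0.17892291]), np.float64(1.9731368559628124), np.float64(0.23650823138901997))
[0.5091653  0.04643734 0.187     ]
0.04 [393.1 338.8]
0.045 [393.4 333.2]
0.05 [393.7 327.6]
0.055 [394.  321.9]
0.06 [394.3 316.2]
disc centre pred [394.5 312.9]
disc near edge pred [392.2 356.3]
```

The grip is at (0.5515, 0.0433) with its top at about 0.225, and the axis is at (0.507, 0.0487). That makes the radius 44.9 mm, matching the 45 mm given. The foot gap looks like about 13–16 mm, so contact should come at about 5–6 rad. I'll move over the grip.

Request:
send_rows --targets '[{"dx": 0.6,"dy": 0.05,"dz": 0,"yaw": 0,"gripper": 55},{"dx": 0.7,"dy": 0.05,"dz": 0,"yaw": 0,"gripper": 55},{"dx": 0.7,"dy": 0.05,"dz": 0,"yaw": 0,"gripper": 55},{"dx": 0.7,"dy": 0.05,"dz": 0,"yaw": 0,"gripper": 55},{"dx": 0.7,"dy": 0.05,"dz": 0,"yaw": 0,"gripper": 55},{"dx": 0.7,"dy": 0.05,"dz": 0,"yaw": 0,"gripper": 55},{"dx": 0.3,"dy": 0,"dz": 0,"yaw": 0,"gripper": 55},{"dx": 0,"dy": 0,"dz": 0,"yaw": 0,"gripper": 55},{"dx": 0,"dy": 0,"dz": 0,"yaw": 0,"gripper": 55}]'

```text
clock: 7.23
eef_pos: [0.5414, 0.0456, 0.2859]
orientation: [-2.225, -2.203, 0.022]
contact_force: [-0.9, -0.2, 0.1]
width: 0.605
```

```bash
python3 -c "
from h import *
to(.5515,.0433,.207)"
```

```text
t 7.23 p [0.5414 0.0456 0.2859] F [-0.85 -0.16  0.09] w 55.2 head 89.44 j [-0.02  0.33  1.45 -0.    1.38 -0.01]
tool shift units [-0.07  0.38  2.62]
```

Request:
send_rows --targets '[{"dx": 0,"dy": 0.2,"dz": 0.2,"yaw": 0,"gripper": 55},{"dx": 0,"dy": 0.15,"dz": 0.5,"yaw": 0,"gripper": 55},{"dx": 0,"dy": 0,"dz": 0.5,"yaw": 0,"gripper": 55},{"dx": 0,"dy": 0,"dz": 0.5,"yaw": 0,"gripper": 55}]'

```text
clock: 7.57
eef_pos: [0.5533, 0.0414, 0.2341]
orientation: [-2.23, -2.203, 0.018]
contact_force: [0.9, 0.4, 0.5]
width: 0.604
```

```bash
python3 -c "
from h import *
to(.5515,.0433,.207)"
```

```text
t 7.57 p [0.5533 0.0414 0.2341] F [0.92 0.44 0.51] w 55.1 head 89.3 j [-0.03  0.4   1.5  -0.    1.26 -0.02]
tool shift units [ 0.06 -0.05  0.9 ]
```

Request:
send_rows --targets '[{"dx": 0.05,"dy": -0.04,"dz": 0.4,"yaw": 0,"gripper": 55},{"dx": 0,"dy": 0,"dz": 0.35,"yaw": 0,"gripper": 35},{"dx": 0,"dy": 0,"dz": 0,"yaw": 0,"gripper": 35},{"dx": 0,"dy": 0,"dz": 0,"yaw": 0,"gripper": 35},{"dx": 0,"dy": 0,"dz": 0,"yaw": 0,"gripper": 35}]'

```text
clock: 7.98
eef_pos: [0.5511, 0.0374, 0.2054]
orientation: [-2.233, -2.194, 0.026]
contact_force: [-0.6, -1.0, -0.5]
width: 0.385
```

```bash
python3 - <<'E'
from h import *
from workcell import get_image
to(.5515,.0433,.207)
for n in("wrist","scene"):
    im=get_image(n)
    p=im["pixels"][...,::-1]
    if n=="scene":p=cv2.resize(p[135:260,270:410],None,fx=5,fy=5,interpolation=cv2.INTER_CUBIC)
    cv2.imwrite(f"pics/{n}4.png",p)
E
```

```text
t 7.98 p [0.5511 0.0374 0.2054] F [-0.63 -0.99 -0.52] w 35.1 head 88.99 j [-0.04  0.42  1.54 -0.01  1.2  -0.02]
tool shift units [ 0.2   0.01 -0.05]
```

View pics/wrist4.png

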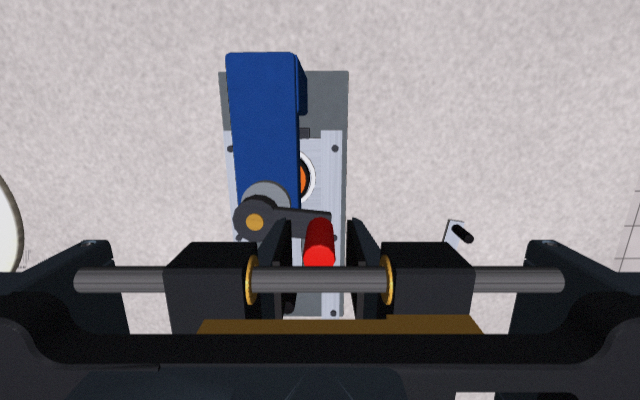

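View pics/scene4.png

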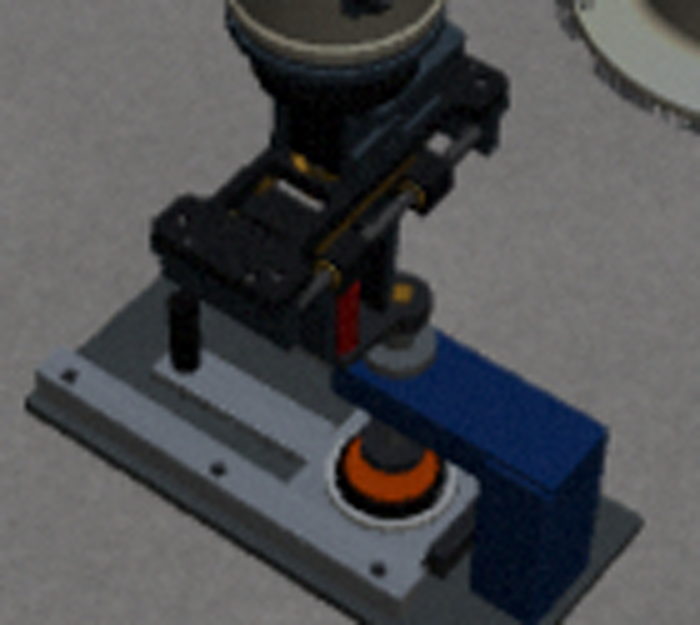

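The grip at (318,240) is between the pads, and the pads stand above the crank arm. I'll shift 5 mm and close.

Request:
send_rows --targets '[{"dx": 0.2,"dy": 0,"dz": 0,"yaw": 0,"gripper": 8},{"dx": 0,"dy": 0,"dz": 0,"yaw": 0,"gripper": 8},{"dx": 0,"dy": 0,"dz": 0,"yaw": 0,"gripper": 8},{"dx": 0,"dy": 0,"dz": 0,"yaw": 0,"gripper": 8},{"dx": 0,"dy": 0,"dz": 0,"yaw": 0,"gripper": 8},{"dx": 0,"dy": 0,"dz": 0,"yaw": 0,"gripper": 8}]'

```text
clock: 8.58
eef_pos: [0.5518, 0.0441, 0.2074]
orientation: [-2.234, -2.197, 0.024]
contact_force: [-0.2, -1.3, -3.0]
width: 0.189
```

```bash
python3 -c "
from h import *
to(.5515,.0433,.207)"
```

```text
t 8.58 p [0.5518 0.0441 0.2074] F [-0.18 -1.31 -3.01] w 17.2 head 89.04 j [-0.02  0.42  1.54 -0.01  1.2  -0.01]
tool shift units [-0.03 -0.01  0.01]
```

The grip is held, with a 17 mm opening. Next is a helper for the winding: it gives the tangential direction, the force components and the turn so far.

```bash
cat > wind.py <<'E'
import sys
from h import *
def fb(C,stp=2.5,n=8):
    s,R=st();p=s["eef_pos"];d=p[:2]-C;phi=np.arctan2(d[1],d[0])
    tg=np.array([np.sin(phi),-np.cos(phi)]);F=s["contact_force"]
    print("phi",np.degrees(phi).round(1),"rad",np.linalg.norm(d).round(4),"push tang",round(float(-F[:2]@tg),2),"radial out",round(float(F[:2]@d/np.linalg.norm(d)),2),"Fz",F[2].round(2))
    for i in range(0,n,2):
        f=phi-(i+1)*stp/45;v=R.T@np.array([np.sin(f)*stp,-np.cos(f)*stp,0])/30;print(i,v.round(3))
st_=float(sys.argv[1]) if len(sys.argv)>1 else 2.5
fb(np.array([.507,.0487]),st_,int(sys.argv[2]) if len(sys.argv)>2 else 10)
E
python3 wind.py
```

```text
t 8.58 p [0.5518 0.0441 0.2074] F [-0.18 -1.31 -3.01] w 17.2 head 89.04 j [-0.02  0.42  1.54 -0.01  1.2  -0.01]
phi -5.8 rad 0.0451 push tang -1.32 radial out -0.05 Fz -3.01
0 [-0.083 -0.012  0.001]
2 [-0.081 -0.021  0.001]
4 [-0.078 -0.03   0.001]
6 [-0.074 -0.038  0.001]
8 [-0.069 -0.046  0.001]
```

Request:
send_rows --targets '[{"dx": -0.08,"dy": -0.01,"dz": 0.005,"yaw": 0,"gripper": 8},{"dx": -0.08,"dy": -0.015,"dz": 0.005,"yaw": 0,"gripper": 8},{"dx": -0.08,"dy": -0.02,"dz": 0.005,"yaw": 0,"gripper": 8},{"dx": -0.08,"dy": -0.025,"dz": 0.005,"yaw": 0,"gripper": 8},{"dx": -0.08,"dy": -0.03,"dz": 0.005,"yaw": 0,"gripper": 8},{"dx": -0.075,"dy": -0.035,"dz": 0.005,"yaw": 0,"gripper": 8}]'

```text
clock: 9.08
eef_pos: [0.5479, 0.0303, 0.2066]
orientation: [-2.233, -2.197, 0.019]
contact_force: [2.1, 5.0, -3.7]
width: 0.192
```

```bash
python3 wind.py
```

```text
t 9.08 p [0.5479 0.0303 0.2066] F [ 2.07  4.99 -3.72] w 17.5 head 89.06 j [-0.05  0.42  1.55 -0.    1.19 -0.03]
phi -24.3 rad 0.0449 push tang 5.4 radial out -0.16 Fz -3.72
0 [-0.075 -0.037  0.001]
2 [-0.07  -0.045  0.001]
4 [-0.065 -0.053  0.001]
6 [-0.058 -0.06   0.001]
8 [-0.051 -0.066  0.001]
```

Request:
send_rows --targets '[{"dx": -0.075,"dy": -0.035,"dz": 0.005,"yaw": 0,"gripper": 8},{"dx": -0.075,"dy": -0.04,"dz": 0.005,"yaw": 0,"gripper": 8},{"dx": -0.07,"dy": -0.045,"dz": 0.005,"yaw": 0,"gripper": 8},{"dx": -0.065,"dy": -0.05,"dz": 0.005,"yaw": 0,"gripper": 8},{"dx": -0.065,"dy": -0.055,"dz": 0.005,"yaw": 0,"gripper": 8},{"dx": -0.06,"dy": -0.06,"dz": 0.005,"yaw": 0,"gripper": 8},{"dx": -0.055,"dy": -0.06,"dz": 0.005,"yaw": 0,"gripper": 8},{"dx": -0.055,"dy": -0.065,"dz": 0.005,"yaw": 0,"gripper": 8},{"dx": -0.05,"dy": -0.065,"dz": 0.005,"yaw": 0,"gripper": 8},{"dx": -0.05,"dy": -0.07,"dz": 0.005,"yaw": 0,"gripper": 8}]'

```text
clock: 9.92
eef_pos: [0.5294, 0.0101, 0.205]
orientation: [-2.233, -2.196, 0.018]
contact_force: [0.8, 6.2, -4.8]
width: 0.188
```

```bash
python3 wind.py 2.5 12
```

```text
t 9.92 p [0.5294 0.0101 0.205 ] F [ 0.84  6.22 -4.85] w 17.1 head 89.03 j [-0.09  0.39  1.6  -0.    1.17 -0.07]
phi -59.9 rad 0.0447 push tang 3.84 radial out -4.96 Fz -4.85
0 [-0.039 -0.074  0.001]
2 [-0.031 -0.078  0.001]
4 [-0.022 -0.08   0.001]
6 [-0.013 -0.082  0.001]
8 [-0.004 -0.083  0.001]
10 [ 0.006 -0.083  0.001]
```

Request:
send_rows --targets '[{"dx": -0.04,"dy": -0.075,"dz": 0.005,"yaw": 0,"gripper": 8},{"dx": -0.035,"dy": -0.075,"dz": 0.005,"yaw": 0,"gripper": 8},{"dx": -0.03,"dy": -0.08,"dz": 0.005,"yaw": 0,"gripper": 8},{"dx": -0.025,"dy": -0.08,"dz": 0.005,"yaw": 0,"gripper": 8},{"dx": -0.02,"dy": -0.08,"dz": 0.005,"yaw": 0,"gripper": 8},{"dx": -0.015,"dy": -0.08,"dz": 0.005,"yaw": 0,"gripper": 8},{"dx": -0.015,"dy": -0.08,"dz": 0.005,"yaw": 0,"gripper": 8},{"dx": -0.01,"dy": -0.08,"dz": 0.005,"yaw": 0,"gripper": 8},{"dx": -0.005,"dy": -0.08,"dz": 0.005,"yaw": 0,"gripper": 8},{"dx": 0,"dy": -0.08,"dz": 0.005,"yaw": 0,"gripper": 8}]'

```text
clock: 10.75
eef_pos: [0.5051, 0.0042, 0.2037]
orientation: [-2.235, -2.197, 0.012]
contact_force: [3.4, 5.6, -7.3]
width: 0.188
```

```bash
python3 wind.py 2.5 12
```

```text
t 10.75 p [0.5051 0.0042 0.2037] F [ 3.36  5.57 -7.3 ] w 17.1 head 89.02 j [-0.11  0.36  1.66 -0.    1.13 -0.09]
phi -92.5 rad 0.0445 push tang 3.12 radial out -5.71 Fz -7.3
0 [ 0.007 -0.083  0.001]
2 [ 0.016 -0.082  0.001]
4 [ 0.025 -0.08   0.001]
6 [ 0.034 -0.076  0.001]
8 [ 0.042 -0.072  0.001]
10 [ 0.05  -0.067  0.001]
```

Request:
send_rows --targets '[{"dx": 0.005,"dy": -0.08,"dz": 0.01,"yaw": 0,"gripper": 8},{"dx": 0.01,"dy": -0.08,"dz": 0.01,"yaw": 0,"gripper": 8},{"dx": 0.015,"dy": -0.08,"dz": 0.01,"yaw": 0,"gripper": 8},{"dx": 0.02,"dy": -0.08,"dz": 0.008,"yaw": 0,"gripper": 8},{"dx": 0.025,"dy": -0.08,"dz": 0.008,"yaw": 0,"gripper": 8},{"dx": 0.03,"dy": -0.08,"dz": 0.008,"yaw": 0,"gripper": 8},{"dx": 0.035,"dy": -0.075,"dz": 0.008,"yaw": 0,"gripper": 8},{"dx": 0.04,"dy": -0.075,"dz": 0.008,"yaw": 0,"gripper": 8},{"dx": 0.045,"dy": -0.07,"dz": 0.008,"yaw": 0,"gripper": 8},{"dx": 0.045,"dy": -0.07,"dz": 0.008,"yaw": 0,"gripper": 8}]'

```text
clock: 11.58
eef_pos: [0.4844, 0.0105, 0.2025]
orientation: [2.239, 2.201, -0.005]
contact_force: [3.5, -1.1, -3.8]
width: 0.187
```

```bash
python3 wind.py 2.5 12
python3 - <<'E'
import cv2
from workcell import get_image
p=get_image("scene")["pixels"][...,::-1]
cv2.imwrite("pics/s5.png",cv2.resize(p[185:260,310:390],None,fx=8,fy=8,interpolation=cv2.INTER_CUBIC))
E
```

```text
t 11.58 p [0.4844 0.0105 0.2025] F [ 3.46 -1.11 -3.77] w 17.0 head 89.02 j [-0.1   0.33  1.72 -0.    1.1  -0.08]
phi -120.6 rad 0.0444 push tang 3.54 radial out -0.81 Fz -3.77
0 [ 0.045 -0.07  -0.   ]
2 [ 0.053 -0.065 -0.   ]
4 [ 0.06  -0.058 -0.   ]
6 [ 0.066 -0.051 -0.   ]
8 [ 0.071 -0.044 -0.   ]
10 [ 0.075 -0.036 -0.   ]
```

View pics/s5.png

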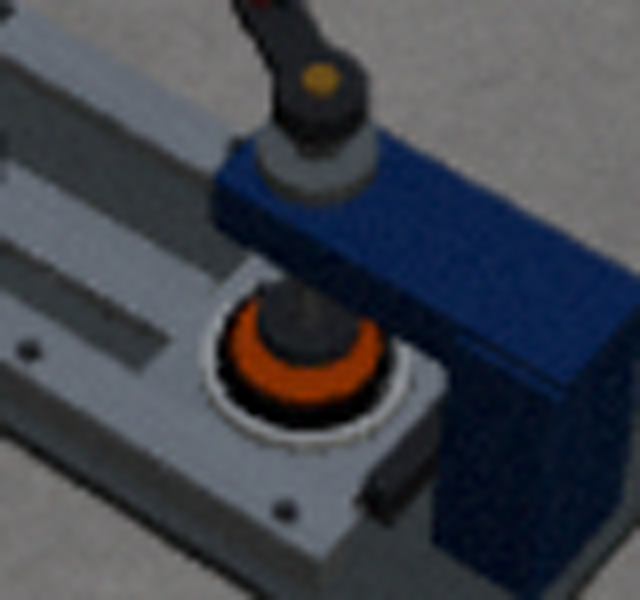

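The foot is still visibly above the disc. Its edge is at crop row 367, and contact would put it near 383 (about 8–10 mm left). I'll keep winding.

Request:
send_rows --targets '[{"dx": 0.045,"dy": -0.07,"dz": 0.006,"yaw": 0,"gripper": 8},{"dx": 0.05,"dy": -0.065,"dz": 0.006,"yaw": 0,"gripper": 8},{"dx": 0.055,"dy": -0.065,"dz": 0.006,"yaw": 0,"gripper": 8},{"dx": 0.055,"dy": -0.06,"dz": 0.006,"yaw": 0,"gripper": 8},{"dx": 0.06,"dy": -0.06,"dz": 0.006,"yaw": 0,"gripper": 8},{"dx": 0.065,"dy": -0.055,"dz": 0.006,"yaw": 0,"gripper": 8},{"dx": 0.065,"dy": -0.05,"dz": 0.006,"yaw": 0,"gripper": 8},{"dx": 0.07,"dy": -0.05,"dz": 0.006,"yaw": 0,"gripper": 8},{"dx": 0.07,"dy": -0.045,"dz": 0.006,"yaw": 0,"gripper": 8},{"dx": 0.07,"dy": -0.045,"dz": 0.006,"yaw": 0,"gripper": 8}]'

```text
clock: 12.47
eef_pos: [0.466, 0.0303, 0.2009]
orientation: [2.238, 2.2, -0.006]
contact_force: [4.6, -1.2, -3.5]
width: 0.19
```

```bash
python3 wind.py 2.5 12
```

```text
t 12.47 p [0.466  0.0303 0.2009] F [ 4.62 -1.23 -3.5 ] w 17.3 head 89.03 j [-0.06  0.31  1.76 -0.01  1.08 -0.04]
phi -155.8 rad 0.0449 push tang 3.02 radial out -3.71 Fz -3.5
0 [ 0.077 -0.031 -0.   ]
2 [ 0.08  -0.022 -0.   ]
4 [ 0.082 -0.013 -0.   ]
6 [ 0.083 -0.004 -0.   ]
8 [ 0.083  0.005 -0.   ]
10 [ 0.082  0.014 -0.   ]
```

Request:
send_rows --targets '[{"dx": 0.075,"dy": -0.03,"dz": 0.006,"yaw": 0,"gripper": 8},{"dx": 0.075,"dy": -0.025,"dz": 0.006,"yaw": 0,"gripper": 8},{"dx": 0.08,"dy": -0.02,"dz": 0.006,"yaw": 0,"gripper": 8},{"dx": 0.08,"dy": -0.015,"dz": 0.006,"yaw": 0,"gripper": 8},{"dx": 0.08,"dy": -0.01,"dz": 0.006,"yaw": 0,"gripper": 8},{"dx": 0.08,"dy": -0.01,"dz": 0.006,"yaw": 0,"gripper": 8},{"dx": 0.08,"dy": -0.005,"dz": 0.006,"yaw": 0,"gripper": 8},{"dx": 0.08,"dy": 0,"dz": 0.006,"yaw": 0,"gripper": 8}]'

```text
clock: 13.13
eef_pos: [0.4619, 0.0511, 0.1996]
orientation: [2.238, 2.2, -0.007]
contact_force: [2.0, -2.6, 1.6]
width: 0.187
```

```bash
python3 wind.py 2.5 12
python3 - <<'E'
import cv2
from workcell import get_image
p=get_image("scene")["pixels"][...,::-1]
cv2.imwrite("pics/s6.png",cv2.resize(p[185:260,310:390],None,fx=8,fy=8,interpolation=cv2.INTER_CUBIC))
E
```

```text
t 13.13 p [0.4619 0.0511 0.1996] F [ 1.96 -2.62  1.59] w 17.0 head 89.04 j [-0.01  0.31  1.76 -0.01  1.07  0.01]
phi 177.0 rad 0.0452 push tang 2.51 radial out -2.1 Fz 1.59
0 [ 0.083  0.008 -0.   ]
2 [ 0.082  0.017 -0.   ]
4 [ 0.079  0.026 -0.   ]
6 [ 0.076  0.034 -0.   ]
8 [ 0.072  0.043 -0.   ]
10 [ 0.066  0.05  -0.   ]
```

View pics/s6.png

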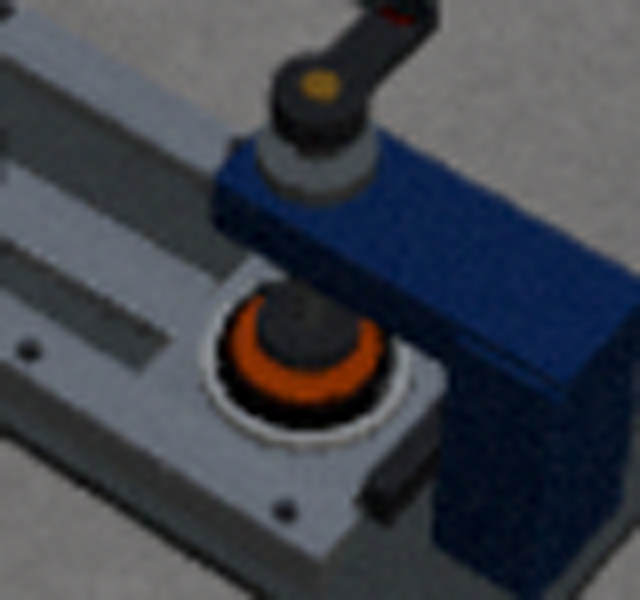

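The foot's edge is at crop row 371–372 and still clear of the disc. The free-running push is about 3 N. From here I'll use shorter chunks.

Request:
send_rows --targets '[{"dx": 0.08,"dy": 0.005,"dz": 0.004,"yaw": 0,"gripper": 8},{"dx": 0.08,"dy": 0.01,"dz": 0.004,"yaw": 0,"gripper": 8},{"dx": 0.08,"dy": 0.015,"dz": 0.004,"yaw": 0,"gripper": 8},{"dx": 0.08,"dy": 0.02,"dz": 0.004,"yaw": 0,"gripper": 8},{"dx": 0.08,"dy": 0.025,"dz": 0.004,"yaw": 0,"gripper": 8},{"dx": 0.075,"dy": 0.03,"dz": 0.004,"yaw": 0,"gripper": 8},{"dx": 0.075,"dy": 0.035,"dz": 0.004,"yaw": 0,"gripper": 8}]'

```text
clock: 13.77
eef_pos: [0.4664, 0.0692, 0.1985]
orientation: [2.238, 2.201, -0.008]
contact_force: [0.4, -2.8, 2.1]
width: 0.188
```

```bash
python3 wind.py 2.5 8
```

```text
t 13.77 p [0.4664 0.0692 0.1985] F [ 0.36 -2.85  2.13] w 17.2 head 89.04 j [ 0.02  0.32  1.75 -0.01  1.08  0.04]
phi 153.2 rad 0.0455 push tang 2.38 radial out -1.61 Fz 2.13
0 [ 0.073  0.04  -0.   ]
2 [ 0.068  0.048 -0.   ]
4 [ 0.062  0.055 -0.   ]
6 [ 0.056  0.062 -0.   ]
```

Request:
send_rows --targets '[{"dx": 0.075,"dy": 0.04,"dz": 0.005,"yaw": 0,"gripper": 8},{"dx": 0.07,"dy": 0.045,"dz": 0.005,"yaw": 0,"gripper": 8},{"dx": 0.07,"dy": 0.05,"dz": 0.005,"yaw": 0,"gripper": 8},{"dx": 0.065,"dy": 0.05,"dz": 0.005,"yaw": 0,"gripper": 8},{"dx": 0.06,"dy": 0.055,"dz": 0.005,"yaw": 0,"gripper": 8},{"dx": 0.06,"dy": 0.06,"dz": 0.005,"yaw": 0,"gripper": 8}]'

```text
clock: 14.27
eef_pos: [0.4761, 0.0824, 0.1975]
orientation: [2.238, 2.201, -0.009]
contact_force: [-0.9, -3.7, 4.4]
width: 0.191
```

```bash
python3 wind.py 2.5 8
python3 - <<'E'
import cv2
from workcell import get_image
p=get_image("scene")["pixels"][...,::-1]
cv2.imwrite("pics/s7.png",cv2.resize(p[185:260,310:390],None,fx=8,fy=8,interpolation=cv2.INTER_CUBIC))
E
```

```text
t 14.27 p [0.4761 0.0824 0.1975] F [-0.93 -3.74  4.37] w 17.5 head 89.05 j [ 0.05  0.33  1.72 -0.01  1.09  0.07]
phi 132.5 rad 0.0458 push tang 3.21 radial out -2.13 Fz 4.37
0 [ 0.054  0.064 -0.   ]
2 [ 0.046  0.069 -0.   ]
4 [ 0.039  0.074 -0.   ]
6 [ 0.03   0.078 -0.   ]
```

View pics/s7.png

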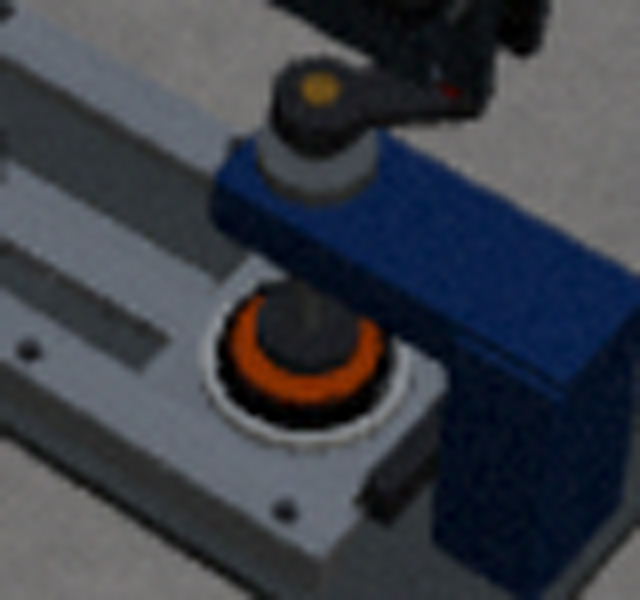

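The foot's edge is at row 375 and getting close. Smaller chunks now.

Request:
send_rows --targets '[{"dx": 0.055,"dy": 0.06,"dz": 0.003,"yaw": 0,"gripper": 8},{"dx": 0.05,"dy": 0.065,"dz": 0.003,"yaw": 0,"gripper": 8},{"dx": 0.045,"dy": 0.07,"dz": 0.003,"yaw": 0,"gripper": 8},{"dx": 0.04,"dy": 0.07,"dz": 0.003,"yaw": 0,"gripper": 8},{"dx": 0.04,"dy": 0.075,"dz": 0.003,"yaw": 0,"gripper": 8}]'

```text
clock: 14.73
eef_pos: [0.4869, 0.09, 0.1967]
orientation: [2.239, 2.202, -0.011]
contact_force: [-1.1, -4.3, 4.5]
width: 0.19
```

```bash
sed -i 's/\.507,\.0487/.5068,.0495/' wind.py; python3 wind.py 2.5 6
```

```text
t 14.73 p [0.4869 0.09   0.1967] F [-1.11 -4.27  4.46] w 17.3 head 89.04 j [ 0.07  0.35  1.7  -0.01  1.1   0.09]
phi 116.2 rad 0.0451 push tang 2.88 radial out -3.34 Fz 4.46
0 [ 0.034  0.076 -0.   ]
2 [ 0.025  0.079 -0.   ]
4 [ 0.016  0.082 -0.   ]
```

Request:
send_rows --targets '[{"dx": 0.035,"dy": 0.075,"dz": 0.003,"yaw": 0,"gripper": 8},{"dx": 0.03,"dy": 0.08,"dz": 0.003,"yaw": 0,"gripper": 8},{"dx": 0.025,"dy": 0.08,"dz": 0.003,"yaw": 0,"gripper": 8},{"dx": 0.02,"dy": 0.08,"dz": 0.003,"yaw": 0,"gripper": 8}]'

```text
clock: 15.07
eef_pos: [0.4964, 0.0934, 0.1961]
orientation: [2.24, 2.203, -0.013]
contact_force: [-6.9, -2.9, 8.8]
width: 0.189
```

```bash
python3 wind.py 2.5 6
```

```text
t 15.07 p [0.4964 0.0934 0.1961] F [-6.89 -2.87  8.82] w 17.3 head 89.05 j [ 0.07  0.37  1.67 -0.01  1.11  0.09]
phi 103.3 rad 0.0451 push tang 7.37 radial out -1.21 Fz 8.82
0 [ 0.016  0.082 -0.001]
2 [ 0.007  0.083 -0.001]
4 [-0.002  0.083 -0.   ]
```

The push jumped to 7.4 N, so the foot has probably touched. I'll go two rows at a time.

Request:
send_rows --targets '[{"dx": 0.015,"dy": 0.08,"dz": 0,"yaw": 0,"gripper": 8}]'

```text
clock: 15.15
eef_pos: [0.4983, 0.0938, 0.1961]
orientation: [-2.239, -2.202, 0.015]
contact_force: [-7.6, -5.0, 8.7]
width: 0.19
```

```bash
python3 wind.py 2.5 6
python3 - <<'E'
import cv2
from workcell import get_image
p=get_image("scene")["pixels"][...,::-1]
cv2.imwrite("pics/s8.png",cv2.resize(p[185:260,310:390],None,fx=8,fy=8,interpolation=cv2.INTER_CUBIC))
E
```

```text
t 15.15 p [0.4983 0.0938 0.1961] F [-7.59 -4.97  8.75] w 17.3 head 89.05 j [ 0.07  0.37  1.67 -0.01  1.11  0.09]
phi 100.8 rad 0.0451 push tang 8.38 radial out -3.45 Fz 8.75
0 [ 0.012  0.082 -0.001]
2 [ 0.003  0.083 -0.001]
4 [-0.006  0.083 -0.001]
```

View pics/s8.png

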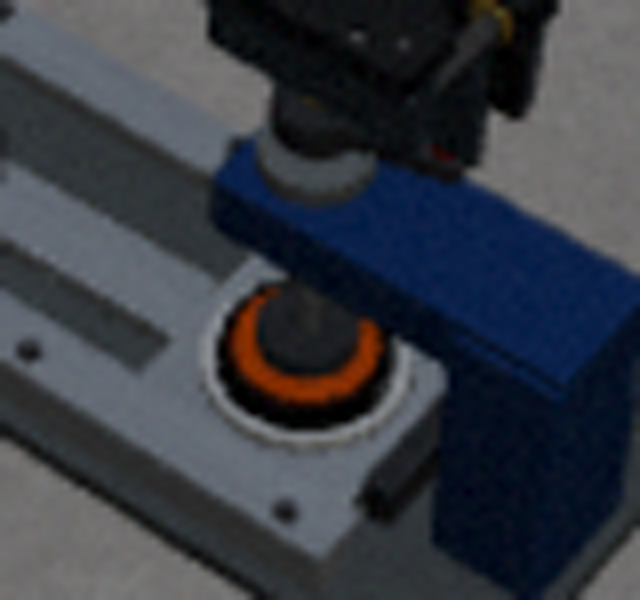

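Request:
send_rows --targets '[{"dx": 0.01,"dy": 0.08,"dz": 0.003,"yaw": 0,"gripper": 8},{"dx": 0.005,"dy": 0.08,"dz": 0.003,"yaw": 0,"gripper": 8}]'

```text
clock: 15.37
eef_pos: [0.5019, 0.0944, 0.1959]
orientation: [-2.237, -2.201, 0.019]
contact_force: [-10.1, -3.0, 15.3]
width: 0.193
```

```bash
python3 wind.py 2.5 6
```

```text
t 15.37 p [0.5019 0.0944 0.1959] F [-10.09  -3.04  15.32] w 17.6 head 89.06 j [ 0.07  0.38  1.66 -0.01  1.12  0.09]
phi 96.2 rad 0.0451 push tang 10.36 radial out -1.93 Fz 15.32
0 [ 0.006  0.083 -0.001]
2 [-0.003  0.083 -0.001]
4 [-0.013  0.082 -0.001]
```

The push is now about 10.4 N against a free-running 3 N, so about +7.4 N. One more row, easing off the downward load.

Request:
send_rows --targets '[{"dx": 0.005,"dy": 0.08,"dz": -0.01,"yaw": 0,"gripper": 8}]'

```text
clock: 15.45
eef_pos: [0.5032, 0.0945, 0.196]
orientation: [-2.236, -2.199, 0.022]
contact_force: [-8.3, -4.4, 4.2]
width: 0.188
```

```bash
python3 wind.py 2.5 2
```

```text
t 15.45 p [0.5032 0.0945 0.196 ] F [-8.27 -4.42  4.18] w 17.1 head 89.06 j [ 0.07  0.38  1.65 -0.01  1.13  0.09]
phi 94.5 rad 0.0451 push tang 8.6 radial out -3.75 Fz 4.18
0 [ 0.003  0.083 -0.001]
```

Request:
send_rows --targets '[{"dx": 0.003,"dy": 0.09,"dz": 0,"yaw": 0,"gripper": 8},{"dx": 0,"dy": 0.09,"dz": 0,"yaw": 0,"gripper": 8}]'

```text
clock: 15.62
eef_pos: [0.5061, 0.0947, 0.1957]
orientation: [-2.233, -2.196, 0.029]
contact_force: [-12.3, -2.7, 16.2]
width: 0.188
```

```bash
python3 wind.py 2.5 2
```

```text
t 15.62 p [0.5061 0.0947 0.1957] F [-12.3   -2.68  16.23] w 17.2 head 89.06 j [ 0.07  0.39  1.64 -0.01  1.14  0.09]
phi 90.9 rad 0.0452 push tang 12.35 radial out -2.48 Fz 16.23
0 [-0.002  0.083 -0.002]
```

The push is +9.3 N, or about +8 averaged with the previous reading at low vertical load. That is the snug target, so I'll stop, relax and open.

Request:
send_rows --targets '[{"dx": 0,"dy": 0,"dz": -0.01,"yaw": 0,"gripper": 8},{"dx": 0,"dy": 0,"dz": 0,"yaw": 0,"gripper": 40},{"dx": 0,"dy": 0,"dz": 0,"yaw": 0,"gripper": 40},{"dx": 0,"dy": 0,"dz": 0,"yaw": 0,"gripper": 40}]'

```text
clock: 15.95
eef_pos: [0.5059, 0.0955, 0.1955]
orientation: [-2.232, -2.195, 0.03]
contact_force: [0.3, 0.6, -1.2]
width: 0.377
```

```bash
python3 wind.py 2.5 2
python3 - <<'E'
import cv2
from workcell import get_image
p=get_image("wrist")["pixels"][...,::-1]
cv2.imwrite("pics/w9.png",p)
E
```

```text
t 15.95 p [0.5059 0.0955 0.1955] F [ 0.27  0.57 -1.17] w 34.4 head 89.05 j [ 0.07  0.39  1.64 -0.    1.14  0.09]
phi 91.1 rad 0.046 push tang -0.29 radial out 0.57 Fz -1.17
0 [-0.002  0.083 -0.002]
```

View pics/w9.png

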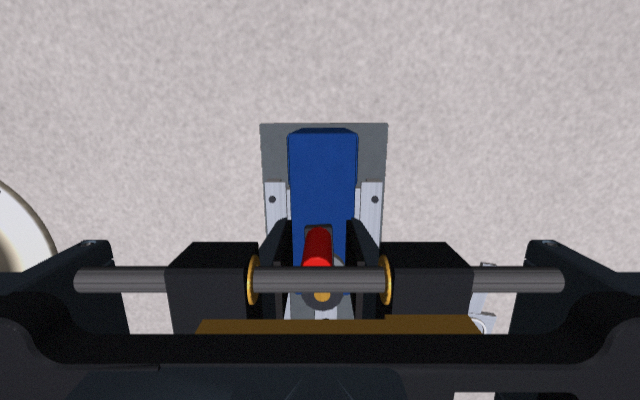

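The grip is free between the open fingers at (318,250) and the force is near zero. I'll retreat upward.

Request:
send_rows --targets '[{"dx": 0,"dy": 0,"dz": -0.3,"yaw": 0,"gripper": 45},{"dx": 0,"dy": 0,"dz": -0.6,"yaw": 0,"gripper": 45},{"dx": 0,"dy": 0,"dz": -0.8,"yaw": 0,"gripper": 45},{"dx": 0,"dy": 0,"dz": -0.8,"yaw": 0,"gripper": 45},{"dx": 0,"dy": 0,"dz": -0.8,"yaw": 0,"gripper": 45},{"dx": -0.5,"dy": 0,"dz": -0.8,"yaw": 0,"gripper": 45},{"dx": -0.9,"dy": 0,"dz": -0.5,"yaw": 0,"gripper": 45},{"dx": -0.9,"dy": 0,"dz": 0,"yaw": 0,"gripper": 45},{"dx": -0.9,"dy": 0,"dz": 0,"yaw": 0,"gripper": 45},{"dx": -0.9,"dy": 0,"dz": 0,"yaw": 0,"gripper": 45},{"dx": -0.9,"dy": 0,"dz": 0,"yaw": 0,"gripper": 45},{"dx": -0.9,"dy": 0,"dz": 0,"yaw": 0,"gripper": 45},{"dx": 0,"dy": 0,"dz": 0,"yaw": 0,"gripper": 45},{"dx": 0,"dy": 0,"dz": 0,"yaw": 0,"gripper": 45}]'

```text
clock: 17.17
eef_pos: [0.5067, -0.0867, 0.3511]
orientation: [-2.232, -2.203, 0.02]
contact_force: [-0.3, 0.8, 0.1]
width: 0.495
```

```bash
python3 - <<'E'
from h import *
from workcell import get_image
st()
for n in("wrist","scene"):
    im=get_image(n);p=im["pixels"][...,::-1]
    if n=="scene":
        cv2.imwrite("pics/full9.png",p);p=cv2.resize(p[165:260,290:400],None,fx=6,fy=6,interpolation=cv2.INTER_CUBIC)
    cv2.imwrite(f"pics/{n}9.png",p)
E
```

```text
t 17.17 p [ 0.5067 -0.0867  0.3511] F [-0.25  0.82  0.09] w 45.2 head 89.25 j [-0.28  0.24  1.41 -0.01  1.51 -0.27]
```

View pics/scene9.png

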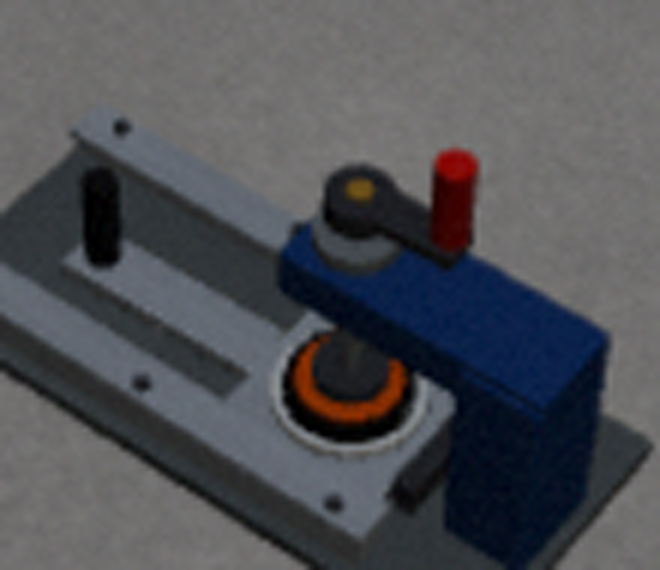

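View pics/wrist9.png

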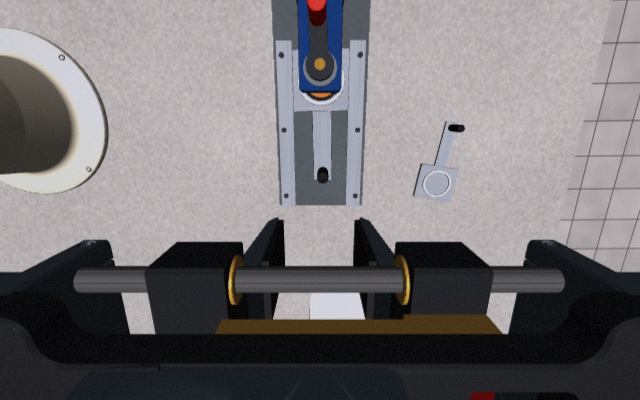

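View pics/full9.png

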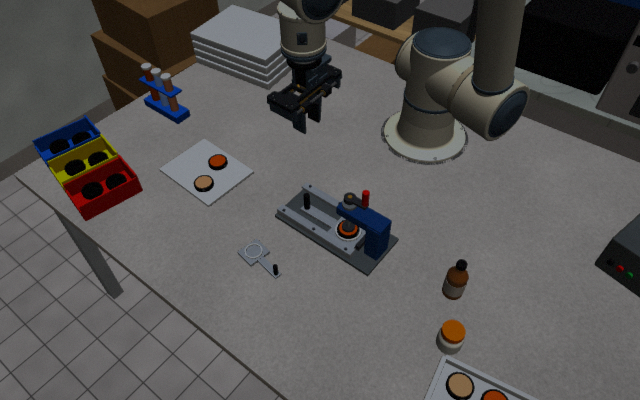

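The scene, wrist and full views show the crank staying put, the carriage home and the bystanders unmoved. The amber rim below the foot looks wider than I'd expect at contact, so I'll check the gap with a closer oblique wrist view before handing in.

Request:
send_rows --targets '[{"dx": -0.9,"dy": 0,"dz": 0.5,"yaw": 0,"gripper": 45},{"dx": -0.9,"dy": 0,"dz": 0.9,"yaw": 0,"gripper": 45},{"dx": -0.9,"dy": 0,"dz": 0.9,"yaw": 0,"gripper": 45},{"dx": -0.9,"dy": 0,"dz": 0.9,"yaw": 0,"gripper": 45},{"dx": -0.9,"dy": 0,"dz": 0.9,"yaw": 0,"gripper": 45},{"dx": -0.3,"dy": 0,"dz": 0.9,"yaw": 0,"gripper": 45},{"dx": 0,"dy": 0,"dz": 0.9,"yaw": 0,"gripper": 45},{"dx": 0,"dy": 0,"dz": 0.9,"yaw": 0,"gripper": 45},{"dx": 0,"dy": 0,"dz": 0.9,"yaw": 0,"gripper": 45},{"dx": 0,"dy": 0,"dz": 0,"yaw": 0,"gripper": 45},{"dx": 0,"dy": 0,"dz": 0,"yaw": 0,"gripper": 45}]'

```text
clock: 18.18
eef_pos: [0.5094, -0.2263, 0.116]
orientation: [2.217, 2.224, -0.01]
contact_force: [1.4, 0.1, 1.1]
width: 0.492
```

```bash
python3 - <<'E'
from h import *
from workcell import get_image
s,R=st();np.savez("st10.npz",**s)
im=get_image("wrist");np.savez("wrist10.npz",**im);cv2.imwrite("pics/w10.png",im["pixels"][...,::-1])
E
```

```text
t 18.18 p [ 0.5094 -0.2263  0.116 ] F [1.35 0.15 1.14] w 44.9 head 90.17 j [-0.52  0.54  1.64 -0.01  0.97 -0.52]
```

View pics/w10.png

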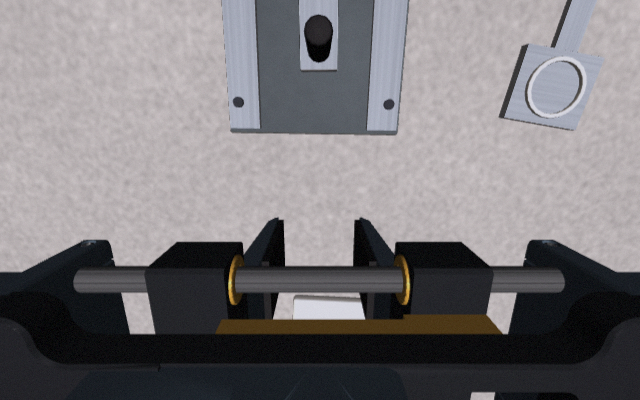

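From here the wrist camera looks too steeply to see the foot. I'll look from the press's near (-x) side instead.

Request:
send_rows --targets '[{"dx": 0,"dy": -0.7,"dz": 0,"yaw": 0,"gripper": 45},{"dx": 0,"dy": -0.8,"dz": 0,"yaw": 0,"gripper": 45},{"dx": 0,"dy": -0.8,"dz": 0,"yaw": 0,"gripper": 45},{"dx": 0,"dy": -0.8,"dz": 0,"yaw": 0,"gripper": 45},{"dx": 0,"dy": -0.8,"dz": 0,"yaw": 0,"gripper": 45},{"dx": 0,"dy": -0.8,"dz": 0,"yaw": 0,"gripper": 45},{"dx": 0.5,"dy": -0.3,"dz": 0,"yaw": 0,"gripper": 45},{"dx": 0.8,"dy": 0,"dz": 0,"yaw": 0,"gripper": 45},{"dx": 0.8,"dy": 0,"dz": 0,"yaw": 0,"gripper": 45},{"dx": 0.8,"dy": 0,"dz": 0,"yaw": 0,"gripper": 45},{"dx": 0.8,"dy": 0,"dz": 0,"yaw": 0,"gripper": 45},{"dx": 0.8,"dy": 0,"dz": 0,"yaw": 0,"gripper": 45},{"dx": 0.8,"dy": 0,"dz": 0,"yaw": 0,"gripper": 45},{"dx": 0,"dy": 0,"dz": 0,"yaw": 0,"gripper": 45},{"dx": 0,"dy": 0,"dz": 0,"yaw": 0,"gripper": 45}]'

```text
clock: 19.48
eef_pos: [0.3672, -0.064, 0.138]
orientation: [2.178, 2.201, 0.01]
contact_force: [-0.1, -1.0, -0.3]
width: 0.492
```

```bash
python3 - <<'E'
from h import *
from workcell import get_image
s,R=st();np.savez("st11.npz",**s)
im=get_image("wrist");np.savez("wrist11.npz",**im);cv2.imwrite("pics/w11.png",im["pixels"][...,::-1])
st()
E
```

```text
t 19.48 p [ 0.3672 -0.064   0.138 ] F [-0.13 -1.03 -0.29] w 44.9 head 90.58 j [-0.32  0.28  2.07 -0.02  0.75 -0.32]
t 19.53 p [ 0.3672 -0.0643  0.1379] F [ 0.13 -0.23 -0.13] w 45.1 head 90.53 j [-0.32  0.28  2.07 -0.02  0.75 -0.32]
```

View pics/w11.png

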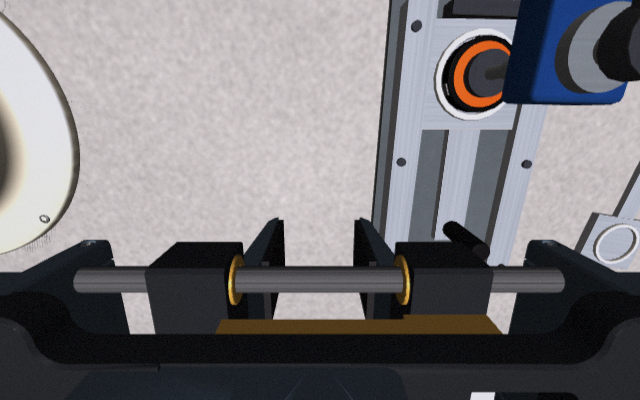

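Now the disc and foot are clearly visible at (478,75). I'll zoom in and compare with predicted edges.

```bash
python3 - <<'E'
from h import *
s=dict(np.load("st11.npz"));w=dict(np.load("wrist11.npz"))
R=cv2.Rodrigues(s["orientation"])[0];M=w["mount"];Rc=(R@M[:3,:3]).T;tc=-Rc@(R@M[:3,3]+s["eef_pos"])
wc=dict(mtx=w["mtx"],R=Rc,t=tc)
pr=lambda X:(lambda q:q[:2]/q[2])(P(wc)@np.r_[X,1])
ax=np.array([.5068,.0495])
img=cv2.resize(w["pixels"][20:130,420:540,::-1],None,fx=6,fy=6,interpolation=cv2.INTER_CUBIC)
cv2.imwrite("pics/w11c.png",img)
for n,rr,z in[("disc rim",.03,.04),("foot .040",.018,.04),(".043",.018,.043),(".046",.018,.046),(".050",.018,.05)]:
    q=[pr(np.r_[ax+rr*np.array([np.cos(t),np.sin(t)]),z]) for t in np.linspace(0,6.283,180)];q=np.array(q)
    print(n,"centre",pr(np.r_[ax,z]).round(1),"left",q[:,0].min().round(2),"top",q[:,1].min().round(2),"bot",q[:,1].max().round(2))
q=pr(np.r_[ax,.04]);v=int(round(q[1]));print(v)
for k in(-12,-6,0,6): print(v+k,[tuple(w["pixels"][v+k,u]) [0:1][0].item() for u in range(440,505)])
E
```

```text
disc rim centre [481.9  73.3] left 446.2 top 32.54 bot 111.0
foot .040 centre [481.9  73.3] left 460.49 top 49.21 bot 96.24
.043 centre [484.1  72.8] left 462.35 top 48.44 bot 96.07
.046 centre [486.3  72.3] left 464.27 top 47.65 bot 95.89
.050 centre [489.3  71.7] left 466.9 top 46.56 bot 95.64
73
61 [201, 222, 227, 226, 225, 224, 80, 15, 0, 0, 1, 3, 14, 30, 20, 26, 20, 19, 170, 222, 225, 225, 223, 223, 225, 224, 225, 223, 187, 78, 29, 22, 30, 44, 56, 56, 56, 58, 59, 62, 59, 54, 60, 56, 56, 59, 59, 60, 62, 59, 62, 60, 58, 57, 57, 57, 60, 55, 58, 56, 59, 58, 53, 56, 53]
67 [226, 225, 225, 199, 60, 5, 0, 1, 7, 2, 20, 21, 24, 20, 25, 69, 215, 226, 224, 224, 225, 225, 224, 224, 223, 157, 46, 21, 20, 28, 52, 57, 56, 54, 57, 53, 55, 57, 58, 58, 59, 57, 62, 53, 54, 63, 58, 57, 59, 57, 57, 59, 56, 57, 54, 53, 51, 48, 48, 52, 49, 45, 41, 41, 44]
73 [226, 224, 80, 12, 8, 3, 6, 0, 4, 30, 19, 19, 17, 17, 178, 221, 225, 224, 226, 225, 224, 225, 225, 180, 57, 22, 17, 21, 26, 53, 55, 56, 53, 56, 57, 55, 60, 61, 57, 58, 60, 56, 58, 55, 52, 44, 41, 41, 38, 36, 40, 41, 41, 42, 42, 36, 38, 35, 34, 36, 39, 41, 43, 43, 40]
79 [226, 127, 30, 2, 1, 3, 0, 0, 17, 24, 16, 22, 18, 71, 215, 225, 225, 225, 224, 224, 224, 225, 223, 96, 26, 24, 16, 17, 39, 59, 58, 57, 59, 57, 54, 59, 60, 58, 62, 55, 58, 59, 59, 60, 61, 59, 52, 48, 50, 43, 44, 44, 47, 43, 52, 50, 52, 56, 60, 55, 57, 57, 58, 47, 35]
```

View pics/w11c.png

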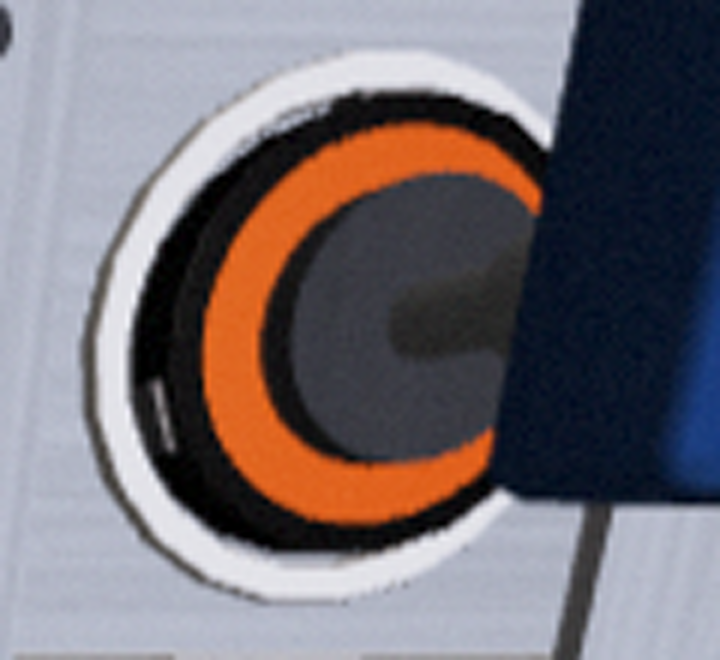

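The edges match contact. The gap between the foot's left edge and the disc's rim measures 14.4 px, against 14.3 px predicted for a foot at z 0.040. A 3 mm gap would give about 16 px. The lower edges also agree, 14.8 px against 14.8, while the upper ones are partly hidden and don't fit as well. Together with the steady rise in push, the disc is clamped, so I'm handing in.

```bash
python3 -c "
from workcell import job
print(job.sign_off())"
```

```text
the job is handed in; nothing more can be done
None
```

The disc is under the press and clamped, and I handed the job in at about 19.5 s on the robot's clock. Sign-off reported no verdict.

- **Carriage:** I slid it by its post about 77 mm, until it hit the stop with a brief 41 N peak. A second light push read 10 N with no further movement, and pictures show its front at the stop block.
- **Winding:** I wound the crank about 4.6 rad clockwise. The push ran free at about 3 N, contact came at about 4.2–4.4 rad, and I stopped at 12.4 N, about 9 N more than free.
- **Snug estimate:** one row earlier, with less vertical load on the grip, it read 8.6 N, so I take the snug as about +8 N, or roughly 50 N of clamp. I was pressing down on the grip with about 16 N at the last reading, which makes that figure a little uncertain.
- **After letting go:** the crank stayed put and the tool read about 0 N. Pictures show the spares, bottle and jar where they were, and I did not touch the disc.
- **Check that disagreed:** the scene camera, at coarse resolution, suggested a few mm of gap under the foot. The closer wrist view matched contact at the left and lower edges but fitted less well at the partly hidden upper edge. I trusted it together with the steady rise in push.

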